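# Pin the specimen transport case and hold it pressed shut

### The job

The grey specimen transport case is packed: close its hinged lid, take the steel locking pin out of the tube rack and push it down through the holes of the two front lugs until its knob sits on the upper lug, leaving the tubes and everything else on the bench where they are. The rubber gasket holds the lid a few millimetres ajar, so press the knob down until the lid is fully shut, lug on lug. Finish like that, with the gripper still holding the knob and still pressing, so that a colleague can fit the seal clip to the pin's tip.

Things in the scene. Friction and masses are not known exactly. Their poses are not given: they have to be found in the camera images.
- lid (a joint): Angle between the grey case's lid and its soft rubber gasket (rad). 0 = lid lying on the gasket, which holds the lugs 3 to 5 mm apart (this joint does not show that last bit); 1.57 = upright. Starts open, 0.85 to 1.3. Stiff hinge: the lid stays where it is left; moving it takes 2 to 5 N at the front edge. Squeezing the gasket flat takes about 11 N on the lug; let go, it springs back
- lid_hinge (a point): on the hinge axis, mid back edge of the case, 60 mm above the bench. Axes turn with the lid: x from its front edge to the hinge, y along the hinge, z out of its outer face (24 mm from here). The lid reaches 150 mm from the axis, its lug (44 mm wide, level with the open side) 178 mm. A folded handle stands 7 mm proud of that face 36 to 66 mm from the axis; the rest is clear
- lid_hole (a point): centre of the 10 mm hole at the upper face of the lid's lug (lug 12 mm thick), 167 mm from the hinge axis, 17 mm in front of the case's front wall. The lid's top stands 12 mm higher than this face, behind it. Axes as lid_hinge
- base_hole (a point): centre of the matching 10 mm hole at the upper face of the lower half's fixed lug (12 mm thick, free below), 60 mm above the bench. Case axes: x from front (lugs) to back (hinge), y along the front, z up. The case is 150 mm deep, 210 wide, 84 high when shut, and does not slide. Lid fully shut: lid_hole is 12 mm above this; on the free gasket 15 to 17 mm
- pin: steel locking pin, about 55 g: shank 8 mm thick, 40 mm long, tapered tip; above it a round knurled knob 22 mm in diameter, 36 mm high. Origin on the axis at the knob's underside, z up towards the knob. Stands upright in one of four places in one row of the rack, knob resting on the top deck, neighbours 44 mm away
- pin_tip (a point): end of the pin's shank, on the axis, 40 mm below pin
- rack: white lattice tube rack, fixed, 205 mm along its x, 73 mm along its y, top deck 66 mm above the bench. Origin under its centre. Row at y = -22 mm: the pin and three loose tubes at x = -66, -22, 22 and 66 mm; middle row empty; row at y = +22 mm: red-capped tubes, 89 mm high
- tube_a: loose capped tube in the rack, 13 mm in diameter, 16 mm cap, 85 mm long, origin at its bottom end; to be left alone
- tube_b: like tube_a; to be left alone
- tube_c: like tube_a; to be left alone
- marker: marker pen lying on the bench, 130 mm long, 14 mm thick; origin under its middle; to be left alone
- tape: roll of paper tape lying flat, 60 mm in diameter, 18 mm high; origin under its centre; to be left alone
- jar: lidded specimen jar, 68 mm in diameter, 66 mm high; origin under its centre; to be left alone
- stapler: dark stapler, 135 mm long, 51 mm high; origin under its centre; to be left alone

How it is judged:
On the way, in this order (a step that is already met when the one before it is completed fails the run):
1. the lid is closed onto its gasket (z of lid_hole in the frame of base_hole below 0.0195 m), for 0.1 s.
2. the pin is through both lugs (z of lid_hole in the frame of base_hole below 0.0195 m and z of pin_tip in the frame of base_hole below -0.013 m and horizontal distance between pin_tip and base_hole below 0.004 m), for 0.1 s.
At the end, for the whole second after the job is handed in: To the end the lid is pressed shut (lugs less than 2 mm apart), the pin stands through both lugs (axis within 4 mm of both holes, tilt under 7 degrees, tip 10 mm below the lower lug), its knob within 3 mm of the upper lug, and the fingers still hold it (z of lid_hole in the frame of base_hole below 0.014 m and z of pin in the frame of lid_hole below 0.003 m and z of pin_tip in the frame of base_hole below -0.022 m and horizontal distance between pin and lid_hole below 0.004 m and horizontal distance between pin_tip and base_hole below 0.004 m and angle between pin's own z axis and vertical below 0.12 rad and contact force between the fingers and pin above 2 N); the arm keeps its last pose, push and grip.
It fails at once if a tube is pulled out of or knocked about in the rack (distance of any of tube_a, tube_b, tube_c from where it was at the start of the episode above 0.02 m).
It fails at once if something else on the bench is moved (distance of any of marker, tape, jar, stapler from where it was at the start of the episode above 0.03 m).
It also fails if it takes over 48 s, if anything falls off the work surface, if the arm or the gripper's body presses on something with over 40 N, if the wrist force passes 120 N, or if a joint passes its speed limit or range.

### The arm

A 7-joint arm with a two-finger parallel gripper is mounted at the origin on the work surface. World frame = base frame: x ahead of the robot, y to its left, z up, the work surface at z = 0. Lengths are in m, angles in rad, forces in N, time in s.
With the tool pointing down it reaches from about 0.35 to 0.9 m from the base axis. Payload 7.2 kg.
Tool frame: the origin (TCP) lies on the centre line of the jaws, within the pads' length; the fingertips stand 17 mm ahead of it and the grasp point (between the pads) lies 2 mm behind it; z points along the fingers, y is the direction in which the jaws open and shut (so a half turn about z gives the same grasp; the last joint's range is limited). The gripper opens to 88 mm and grips with 3 to 60 N. Pads are 20 mm wide; open, the fingers measure 115 mm over their backs; the gripper's body (75 mm by 178 mm) begins 61 mm behind the grasp point.
Start: joints at [-1.175, 0.411, -0.013, 1.596, 0.006, 1.134, -0.082], TCP at [0.28, 0.559, 0.24] pointing down, gripper open.
Joint ranges: [-2.95, 2.95], [-0.29, 1.99], [-1.47, 1.44], [0.14, 2.54], [-1.03, 4.17], [0.13, 1.85], [-2.86, 2.86]. Speed limits (rad/s): [2.39, 2.39, 3.01, 3.01, 3.14, 3.14, 3.14].

### API

Orientations are given as [roll, pitch, yaw] about the fixed x, y, z axes, in that order (R = Rz(yaw) Ry(pitch) Rx(roll)).
In Python, from station import r gives the robot as it stands.
- The arm moves only by the tool apply_moves, never from a script. Its arguments are lists of equal length, an entry for each row: "xyz": the shift along the tool's x, y, z normalised to -1 to 1, where 1 is 0.08 m, a list of three; "dr": the turn, a rotation vector about the tool's x, y, z normalised to -1 to 1, where 1 is 360 degrees, a list of three; "claw": the closure, from 0 (fully open) to 1 (shut). A call has 1 to 10 rows; each row is the pose to reach, as a shift and turn from the pose measured when the call began, along the tool's axes at that moment, turning the shorter way round; what a row does not reach only later rows make up. A row lasts 1/8 s, in which the tool goes at most 62.5 mm and 10.7 degrees, less where a joint would pass 70% of its speed; a pose out of reach is approached as far as the arm can. A call with a number of a shift or a turn outside -1 to 1 is refused whole. A call with a gripper value outside its range is refused whole. The fingers move at their own pace and stop on an object; "squeeze" is the grip in N (left out, the last holds). Time passes only in rows, so rows that repeat a pose let the fingers close. It gives the time, the measured TCP pose, the force and the opening at its end, in the units of the state.
- r.get_obs(): the state, without advancing time (a new reading comes with each control period).
- r.read_camera(name): name is "scene" or "top" or "wrist"; returns the picture (384x512x3 uint8, red, green, blue); there is no depth.
- r.camera_params(name): a dict with "vertical_fov" (degrees; the focal length in pixels is half the picture's height over the tangent of half this angle, whatever the lens; pixels are square), "cx", "cy" (the principal point, pixels), "D" ([k1, k2, p1, p2, k3] as OpenCV has them; the pictures are not rectified), "rvec" (rotation vector, rad) and "tvec" (3), from world to camera coordinates, as OpenCV has them. Camera axes: x right, y down, z forward; pixel columns grow to the right and rows downward; lengths in m; the calibration is good to about 2 mm. A picture is of the moment at which its call begins: read the wrist's pose just before it. camera_params takes no time and is no camera call; for the wrist camera it gives the pose at the moment of the call.
- r.sign_off(): hands the job in, once; it reports no verdict.
The state is a dict: "time": time; "q": joint angles; "joint_velocities": joint speeds; "effort": joint torques, N m; "ee_pos": TCP position; "eef_rot": TCP orientation; "wrist_force": force on the tool from outside, world axes, zero at the start; "ft_torque": the same for the moment, N m; "grip_width": finger opening in m.
Only numpy, scipy, OpenCV 4.12 (cv2) and the standard library are available. Lean on these libraries where they do the work, as an engineer would, in place of code of your own. Each camera call takes 0.05 s, during which the arm holds its last target.

## Working session

There is one attempt and no reset: what is moved stays moved. The work goes in short steps, Python scripts to look and compute and a tool call to move; the robot and the scene stay as the last step left them, time stands still between calls to the robot, and variables do not carry over. Pictures are saved under pics/ and viewed, and the job is handed in when it is done.

Besides the shell and the picture viewer there is one more tool, called as name(argument=value, ...) on one line, values as JSON. apply_moves: Moves the arm, as the interface text tells. Scaled input: -1 to 1 covers 0.08 m each way for a shift and 360 degrees each way for a turn. Its arguments: {"type":"object","properties":{"xyz":{"type":"array","items":{"type":"array","items":{"type":"number"}}},"dr":{"type":"array","items":{"type":"array","items":{"type":"number"}}},"claw":{"type":"array","items":{"type":"number"}},"squeeze":{"type":"number"}},"required":["xyz","dr","claw"]}

```bash
ls; mkdir -p pics; python3 - <<'E'
from station import r
import cv2
print(r.get_obs())
for n in ("scene","top","wrist"):
    p=r.camera_params(n); print(n,p)
    cv2.imwrite(f"pics/{n}0.png",r.read_camera(n)[:,:,::-1])
E
```

```text
pics
{'time': 0.0, 'q': array([-1.17525066,  0.41187965, -0.01274263,  1.59703123,  0.00560763,
        1.13431751, -0.08221092]), 'joint_velocities': array([-0.00029484,  0.0010561 ,  0.00057311,  0.00080756, -0.00061384,
        0.00163891,  0.00051789]), 'effort': array([ 2.71202180e-04, -5.87954521e+01,  6.42172694e-01, -2.91080779e+01,
       -5.37269900e-02,  1.83627714e-02,  1.37428069e-04]), 'ee_pos': array([0.27937033, 0.55854779, 0.23882677]), 'eef_rot': array([-3.13999631e+00,  1.08364848e-04,  2.67789202e+00]), 'wrist_force': array([ 0.13719107, -0.157746  ,  0.24300271]), 'ft_torque': array([-0.02801191, -0.02569159, -0.01059123]), 'grip_width': 0.08782803676767283}
scene {'vertical_fov': 51.819537089203294, 'cx': 260.0654466660903, 'cy': 188.50572893309376, 'D': array([-0.1334875,  0.       ,  0.       ,  0.       ,  0.       ]), 'rvec': array([ 1.80529149,  1.6976857 , -0.68650912]), 'tvec': array([-0.03149841, -0.28790009,  1.36850843])}
top {'vertical_fov': 54.607329841832254, 'cx': 259.09996421841515, 'cy': 197.5063965997715, 'D': array([-0.00549357,  0.        ,  0.        ,  0.        ,  0.        ]), 'rvec': array([ 2.12254379, -2.13603622,  0.11970266]), 'tvec': array([0.00747647, 0.46751459, 0.95972627])}
wrist {'vertical_fov': 66.66004978139296, 'cx': 252.31109242621218, 'cy': 191.23965020175822, 'D': array([0.00024309, 0.        , 0.        , 0.        , 0.        ]), 'rvec': array([-2.49197973, -1.54155822, -0.18486341]), 'tvec': array([-0.62498166, -0.0295182 ,  0.38940712])}
```

View pics/scene0.png

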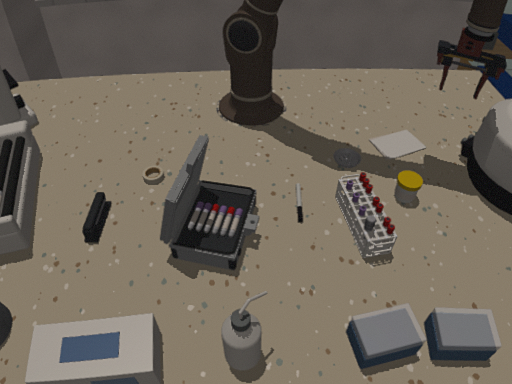

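View pics/top0.png

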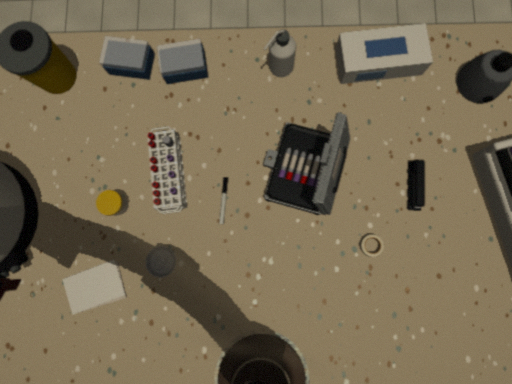

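View pics/wrist0.png

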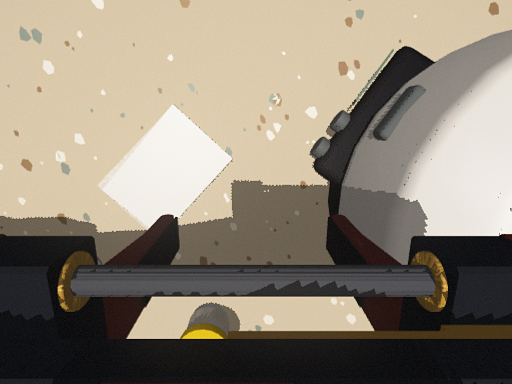

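The top view shows the case with its lug at about (270,158), the lid open at its right edge around (333,165), and the rack at about (165,170). I'll write helpers and zoom in.

```bash
cat > h.py <<'E'
import numpy as np, cv2
from station import r
def K(p,h=384):
    f=h/2/np.tan(np.radians(p["vertical_fov"])/2); return np.array([[f,0,p["cx"]],[0,f,p["cy"]],[0,0,1]])
def ray(p,uv):
    R,_=cv2.Rodrigues(p["rvec"]); x=cv2.undistortPoints(np.array([[uv]],float),K(p),p["D"])[0,0]
    d=R.T@np.array([x[0],x[1],1]); return -R.T@p["tvec"], d/np.linalg.norm(d)
def onz(p,uv,z):
    o,d=ray(p,uv); return o+d*(z-o[2])/d[2]
def tri(*a):
    A=np.zeros((3,3));b=np.zeros(3)
    for p,uv in a:
        o,d=ray(p,uv); M=np.eye(3)-np.outer(d,d); A+=M;b+=M@o
    X=np.linalg.solve(A,b); return X,[np.linalg.norm(np.cross(ray(p,uv)[1],X-ray(p,uv)[0])) for p,uv in a]
def proj(p,X):
    return cv2.projectPoints(np.atleast_2d(np.array(X,float)),p["rvec"],p["tvec"],K(p),p["D"])[0][:,0]
def crop(src,dst,x,y,w,h,s):
    im=cv2.imread(src)[y:y+h,x:x+w]; cv2.imwrite(dst,cv2.resize(im,None,fx=s,fy=s,interpolation=cv2.INTER_CUBIC))
def snap(n,name):
    p=r.camera_params(n); cv2.imwrite(f"pics/{name}.png",r.read_camera(n)[:,:,::-1]); return p
E
python3 - <<'E'
from h import *
crop("pics/top0.png","pics/c1.png",255,105,100,115,5)
crop("pics/top0.png","pics/c2.png",140,120,55,100,6)
crop("pics/scene0.png","pics/c3.png",150,130,120,140,4)
crop("pics/scene0.png","pics/c4.png",325,165,80,95,6)
E
```

```text
(no output)
```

View pics/c1.png

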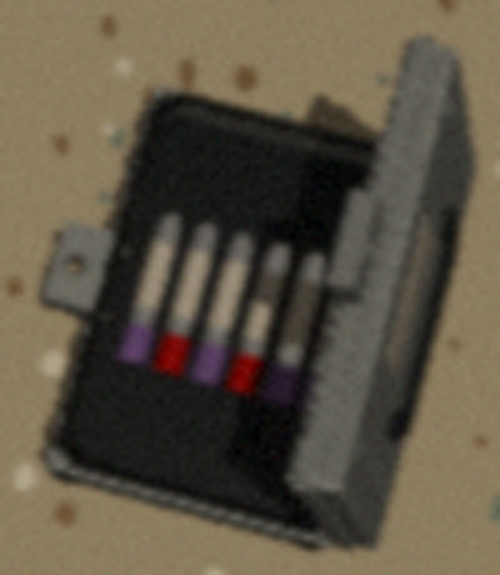

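View pics/c2.png

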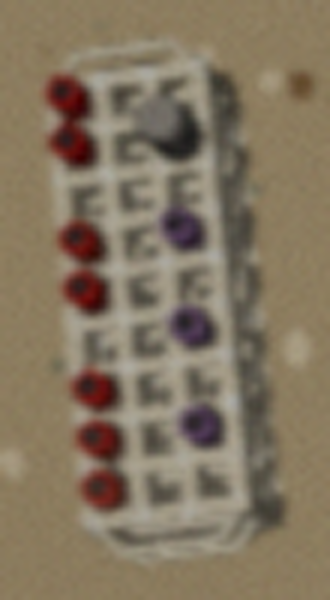

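View pics/c3.png

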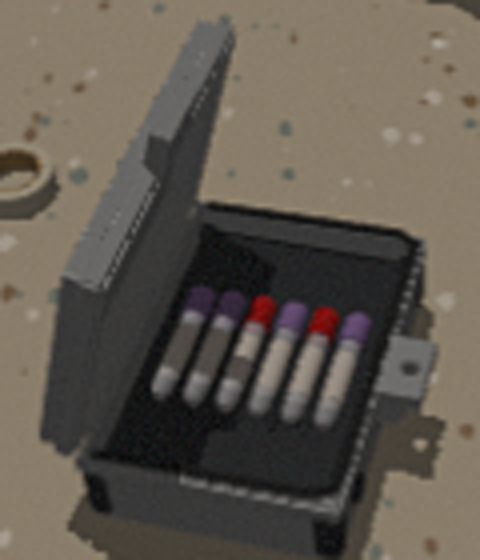

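View pics/c4.png

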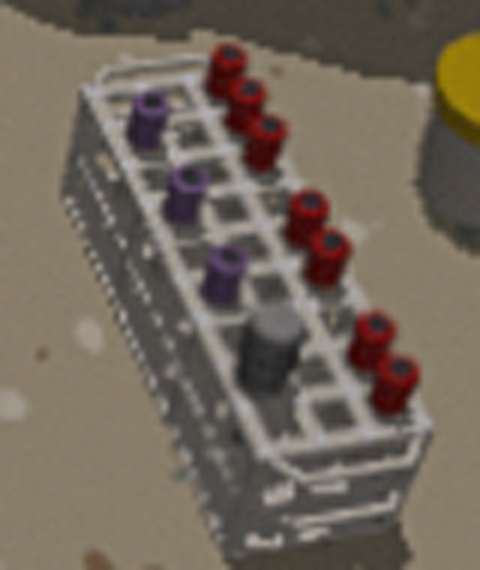

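```bash
python3 - <<'E'
from h import *
T=r.camera_params("top");S=r.camera_params("scene")
def c(x,y,ox,oy,s): return ((x+.5)/s-.5+ox,(y+.5)/s-.5+oy)
np.set_printoptions(precision=4,suppress=True)
ht=c(75,265,255,105,5);hs=c(410,368,150,130,4)
print("hole tri",tri((T,ht),(S,hs)),onz(T,ht,.06),onz(S,hs,.06))
a=onz(T,c(158,95,255,105,5),.06);b=onz(T,c(55,462,255,105,5),.06);print("front corners",a,b,np.linalg.norm(a-b),np.degrees(np.arctan2(*(a-b)[1::-1])))
kt=c(158,118,140,120,6);ks=c(277,325,325,165,6)
print("knob top",tri((T,kt),(S,ks)),onz(T,kt,.102),onz(S,ks,.102))
for q in [(183,230),(192,328),(200,427)]: print("cap",onz(T,c(*q,140,120,6),.089))
# from scene
for q in [(150,100),(186,182),(226,260)]: print("capS",onz(S,c(*q,325,165,6),.089))
# lid corners: far-outer top corner scene (230,25), near (68,280)
print("lid far corner",tri((T,c(420,40,255,105,5)),(S,c(205,22,150,130,4))))
print("lid near corner",tri((T,c(295,480,255,105,5)),(S,c(100,287,150,130,4))))
print("lid near outer",tri((T,c(345,490,255,105,5)),(S,c(66,275,150,130,4))))
E
```

```text
hole tri (array([ 0.5708, -0.025 ,  0.0575]), [np.float64(0.00046801277614912405), np.float64(0.00046801277614913397)]) [ 0.5701 -0.0245  0.06  ] [ 0.5729 -0.0256  0.06  ]
front corners [ 0.663  -0.0697  0.06  ] [ 0.465  -0.0133  0.06  ] 0.20593497213767634 -15.889385108302545
knob top (array([0.6122, 0.2416, 0.098 ]), [np.float64(0.0010101997791553455), np.float64(0.0010101997791553633)]) [0.6112 0.2415 0.102 ] [0.6157 0.2388 0.102 ]
cap [0.5651 0.2328 0.089 ]
cap [0.5219 0.2275 0.089 ]
cap [0.4789 0.2227 0.089 ]
capS [0.4807 0.2229 0.089 ]
capS [0.5283 0.2269 0.089 ]
capS [0.5709 0.2328 0.089 ]
lid far corner (array([ 0.5861, -0.1387,  0.331 ]), [np.float64(0.019788113896892178), np.float64(0.019788113896892164)])
lid near corner (array([ 0.4641, -0.1808,  0.0232]), [np.float64(0.03921419689647695), np.float64(0.03921419689647682)])
lid near outer (array([ 0.4578, -0.2047,  0.0281]), [np.float64(0.03711000526962382), np.float64(0.03711000526962382)])
```

```bash
python3 - <<'E'
from h import *
T=r.camera_params("top");S=r.camera_params("scene");W=r.camera_params("wrist")
def c(x,y,ox,oy,s): return ((x+.5)/s-.5+ox,(y+.5)/s-.5+oy)
np.set_printoptions(precision=4,suppress=True)
t=lambda x,y:(T,c(x,y,255,105,5)); s=lambda x,y:(S,c(x,y,150,130,4))
hole=np.array([.5708,-.025,.06]); ex=np.array([-.274,-.962,0]);ey=np.array([.962,-.274,0]);hin=hole+.167*ex
print("hinge",hin)
def f(n,P): 
    d=P-hin; print(n,P,"case xyz from hinge",d@ex,d@ey,d[2])
for n,a,b in [("far inner?",(408,40),(100,288)),("far outer",(455,50),(66,277)),("near inner",(293,480),(232,30)),("near outer",(340,490),(200,22)),("lug end near",(335,288),(170,180)),("lug end far",(360,190),(148,145))]:
    X,e=tri(t(*a),s(*b)); f(n,X); print(e[0])
R,_=cv2.Rodrigues(W["rvec"]); C=-R.T@W["tvec"]; o=r.get_obs(); from scipy.spatial.transform import Rotation as Ro
A=Ro.from_euler("xyz",o["eef_rot"]).as_matrix()
print("cam in tool",A.T@(C-o["ee_pos"]),"axes",A.T@R.T)
E
```

```text
hinge [ 0.525  -0.1857  0.06  ]
far inner? [ 0.6357 -0.1786  0.2053] case xyz from hinge -0.03713363470035529 0.10448168793213365 0.14526425892370443
0.001397442768465828
far outer [ 0.6294 -0.1972  0.2077] case xyz from hinge -0.01745372452685841 0.10361608223649427 0.14774234542209416
0.00036977961969622656
near inner [ 0.4344 -0.1207  0.2049] case xyz from hinge -0.03768048362388921 -0.10495537106377452 0.1448518291243773
0.0005304164548561555
near outer [ 0.4294 -0.1399  0.2078] case xyz from hinge -0.017794271201375216 -0.10449826688819358 0.14777033127695302
0.00022772306397615024
lug end near [ 0.5282 -0.15    0.1749] case xyz from hinge -0.035147833779681406 -0.0066906544059361205 0.11491252496779733
0.004916338744203126
lug end far [ 0.5589 -0.1542  0.2285] case xyz from hinge -0.03948727536573794 0.02391578328957152 0.1684987232972306
0.004412741357140944
cam in tool [ 0.0648  0.0007 -0.1454] axes [[ 0.0007 -0.9711 -0.2385]
 [ 1.      0.0007  0.0002]
 [-0.     -0.2385  0.9711]]
```

apply_moves(xyz=[[-0.3,-0.1,-0.2],[-0.7,-0.2,-0.5],[-1,-0.4,-0.75],[-1,-0.4,-0.75],[-1,-0.4,-0.75],[-1,-0.4,-0.75],[-1,-0.4,-0.75],[-1,-0.4,-0.75]], dr=[[0,0,0.028],[0,0,0.056],[0,0,0.084],[0,0,0.112],[0,0,0.14],[0,0,0.168],[0,0,0.195],[0,0,0.2206]], claw=[0.6,0.6,0.6,0.6,0.6,0.6,0.6,0.6])

```text
time: 1.15
ee_pos: [0.3366, 0.4941, 0.2988]
eef_rot: [-3.141, 0.002, 1.286]
wrist_force: [0.1, -0.6, -1.6]
grip_width: 0.0348
```

apply_moves(xyz=[[-0.25,0.5,0],[-0.55,1,0]], dr=[[0,0,0],[0,0,0]], claw=[0.6,0.6])

```text
time: 1.4
ee_pos: [0.4011, 0.4292, 0.2983]
eef_rot: [-3.141, 0.003, 1.288]
wrist_force: [1.0, 0.3, -0.2]
grip_width: 0.0348
```

apply_moves(xyz=[[-0.25,0.5,0],[-0.55,1,0]], dr=[[0,0,0],[0,0,0]], claw=[0.6,0.6])

```text
time: 1.65
ee_pos: [0.4665, 0.3636, 0.2981]
eef_rot: [-3.141, 0.003, 1.289]
wrist_force: [0.2, 0.3, 0.2]
grip_width: 0.0353
```

apply_moves(xyz=[[-0.25,0.5,0],[-0.55,1,0]], dr=[[0,0,0],[0,0,0]], claw=[0.6,0.6])

```text
time: 1.9
ee_pos: [0.5318, 0.2981, 0.298]
eef_rot: [-3.141, 0.003, 1.289]
wrist_force: [-0.5, 0.4, 0.8]
grip_width: 0.0351
```

apply_moves(xyz=[[-0.25,0.5,0],[-0.5,1,0],[-0.5,1,0]], dr=[[0,0,0],[0,0,0],[0,0,0]], claw=[0.6,0.6,0.6])

```text
time: 2.28
ee_pos: [0.5997, 0.2332, 0.2976]
eef_rot: [3.141, 0.005, 1.283]
wrist_force: [-0.1, 0.1, 0.2]
grip_width: 0.0353
```

```bash
python3 - <<'E'
from h import *
import pickle
p=snap("wrist","w1"); pickle.dump(p,open("w1.pkl","wb")); o=r.get_obs(); print(o["time"],o["ee_pos"],o["eef_rot"])
E
```

```text
2.325 [0.59821421 0.23573466 0.29746238] [-3.14036389  0.00408884  1.28591925]
```

View pics/w1.png

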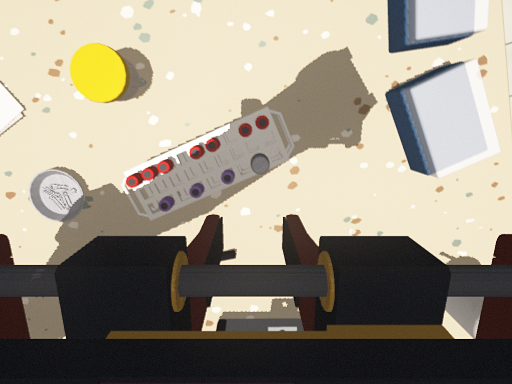

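The wrist view shows the pin's knob at about (260,161), with purple caps at (228,177), (197,190) and (167,203), and red caps above them.

```bash
python3 - <<'E'
from h import *
import pickle
np.set_printoptions(precision=4,suppress=True)
p=pickle.load(open("w1.pkl","rb"))
im=cv2.imread("pics/w1.png"); 
crop("pics/w1.png","pics/c5.png",115,95,190,125,4)
W=p
for uv in [(228,176),(196.5,189.5),(166.5,203)]: print(onz(W,uv,.088))
for uv in [(260,160)]: print(onz(W,uv,.102))
E
```

```text
[0.5699 0.2383 0.088 ]
[0.5269 0.233  0.088 ]
[0.4847 0.2271 0.088 ]
[0.6136 0.2482 0.102 ]
```

View pics/c5.png

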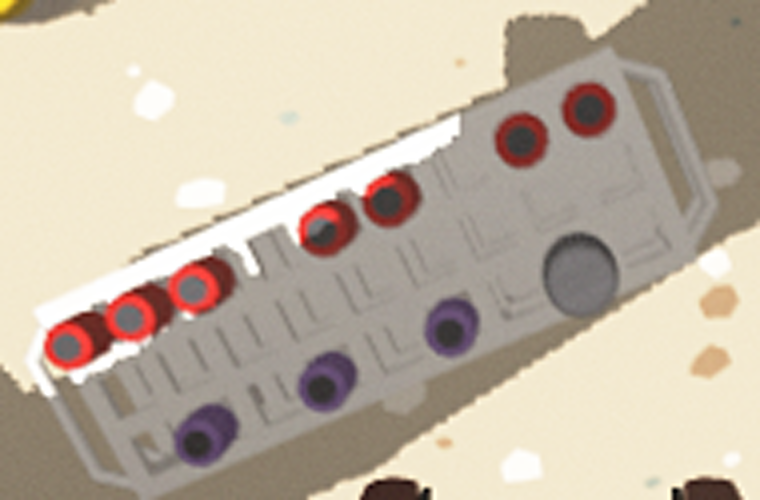

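apply_moves(xyz=[[-0.5,0.05,0],[-1,0.1,0]], dr=[[0,0,0],[0,0,0]], claw=[1,1])

```text
time: 2.58
ee_pos: [0.5822, 0.1577, 0.2972]
eef_rot: [-3.139, 0.004, 1.289]
wrist_force: [0.5, -0.3, -0.1]
grip_width: 0.0189
```

apply_moves(xyz=[[-0.5,0.05,0],[-1,0.1,0]], dr=[[0,0,0],[0,0,0]], claw=[1,1])

```text
time: 2.82
ee_pos: [0.5665, 0.0794, 0.2974]
eef_rot: [-3.139, 0.004, 1.292]
wrist_force: [0.4, 0.2, -0.3]
grip_width: 0.0011
```

apply_moves(xyz=[[-0.5,0.05,0],[-1,0.1,0]], dr=[[0,0,0],[0,0,0]], claw=[1,1])

```text
time: 3.08
ee_pos: [0.5513, 0.001, 0.2977]
eef_rot: [-3.138, 0.003, 1.295]
wrist_force: [0.8, 0.5, 0.7]
grip_width: 0.0004
```

apply_moves(xyz=[[-0.5,0.05,0],[-1,0.1,0]], dr=[[0,0,0],[0,0,0]], claw=[1,1])

```text
time: 3.32
ee_pos: [0.5366, -0.0773, 0.2979]
eef_rot: [-3.138, 0.001, 1.297]
wrist_force: [-0.2, 0.7, -1.2]
grip_width: 0.0005
```

apply_moves(xyz=[[-0.5,0.05,0],[-1,0.1,0],[-1,0.1,0]], dr=[[0,0,0],[0,0,0],[0,0,0]], claw=[1,1,1])

```text
time: 3.7
ee_pos: [0.5218, -0.1583, 0.2982]
eef_rot: [-3.138, 0.002, 1.294]
wrist_force: [1.1, 0.4, -0.4]
grip_width: 0.0003
```

apply_moves(xyz=[[-0.35,0.07,0],[-0.62,0.14,0],[-0.62,0.14,0.4],[-0.62,0.14,0.9],[-0.62,0.14,1],[-0.62,0.14,1]], dr=[[0,0,0],[0,0,0],[0,0,0],[0,0,0],[0,0,0],[0,0,0]], claw=[1,1,1,1,1,1])

```text
time: 4.45
ee_pos: [0.5192, -0.208, 0.2186]
eef_rot: [-3.138, 0.001, 1.296]
wrist_force: [0.1, -0.4, 1.1]
grip_width: 0.0007
```

```bash
python3 - <<'E'
from h import *
snap("scene","s2"); crop("pics/s2.png","pics/c6.png",110,60,170,210,3)
o=r.get_obs(); print(o["time"],o["ee_pos"],o["eef_rot"])
E
```

```text
4.5 [ 0.51952647 -0.20849487  0.21931856] [-3.13916261e+00  1.42498095e-03  1.29536000e+00]
```

View pics/c6.png

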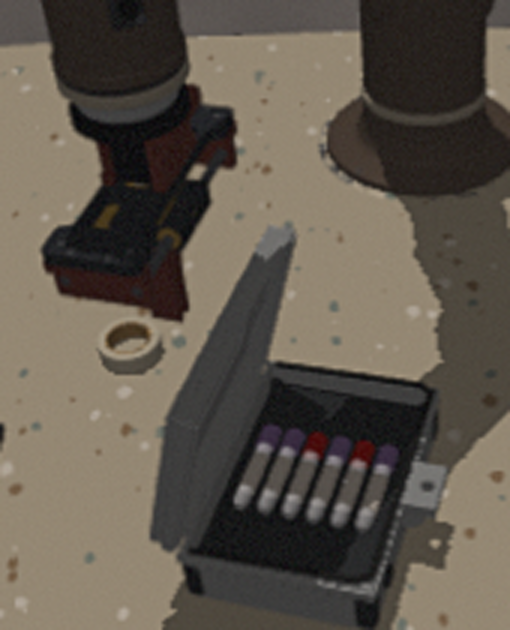

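apply_moves(xyz=[[0.15,0,0.13],[0.31,0,0.13],[0.48,0,0.16],[0.64,0,0.19],[0.8,0,0.255],[0.94,0,0.32]], dr=[[0,0,0],[0,0,0],[0,0,0],[0,0,0],[0,0,0],[0,0,0]], claw=[1,1,1,1,1,1])

```text
time: 5.25
ee_pos: [0.5405, -0.135, 0.1935]
eef_rot: [-3.14, 0.001, 1.296]
wrist_force: [0.5, -1.4, 1.8]
grip_width: 0.0006
```

apply_moves(xyz=[[0.13,0,0.08],[0.26,0,0.18],[0.38,0,0.29],[0.495,0,0.41],[0.59,0,0.55],[0.68,0,0.69],[0.74,0,0.84],[0.8,0,0.99]], dr=[[0,0,0],[0,0,0],[0,0,0],[0,0,0],[0,0,0],[0,0,0],[0,0,0],[0,0,0]], claw=[1,1,1,1,1,1,1,1])

```text
time: 6.25
ee_pos: [0.5576, -0.0732, 0.1133]
eef_rot: [-3.139, 0.001, 1.296]
wrist_force: [-0.8, -0.1, 1.3]
grip_width: 0.0005
```

apply_moves(xyz=[[0,0,0.05],[0,0,0.1],[0,0,0.1]], dr=[[0,0,0],[0,0,0],[0,0,0]], claw=[1,1,1])

```text
time: 6.62
ee_pos: [0.5574, -0.0735, 0.1051]
eef_rot: [-3.139, 0.001, 1.296]
wrist_force: [-0.2, 0.0, 0.1]
grip_width: 0.0007
```

```bash
python3 - <<'E'
from h import *
snap("scene","s3"); crop("pics/s3.png","pics/c7.png",110,100,170,170,4)
o=r.get_obs(); print(o["time"],o["ee_pos"],o["wrist_force"])
E
```

```text
6.675 [ 0.55751631 -0.07351916  0.10535678] [-0.37554518  0.42027261  0.18649095]
```

View pics/c7.png

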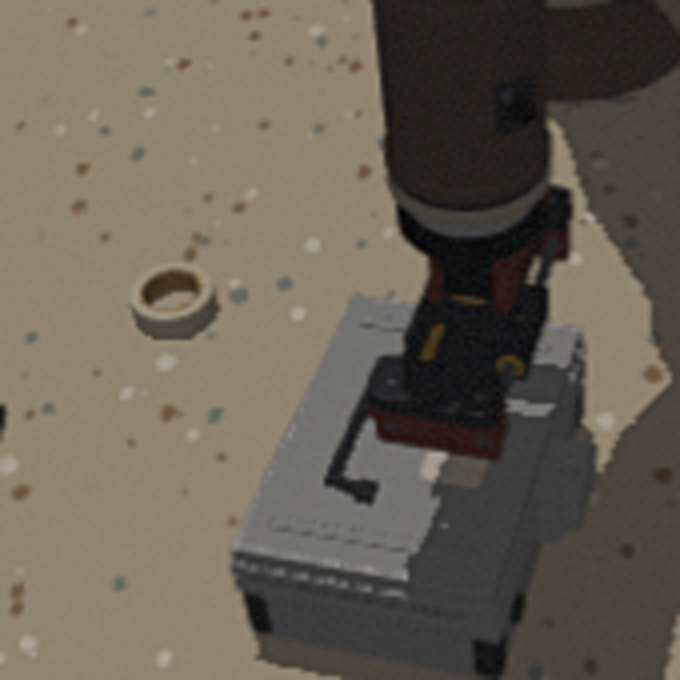

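apply_moves(xyz=[[0,0,0.03],[0,0,0.05],[0,0,0.06],[0,0,0.06]], dr=[[0,0,0],[0,0,0],[0,0,0],[0,0,0]], claw=[1,1,1,1])

```text
time: 7.18
ee_pos: [0.5581, -0.0732, 0.1018]
eef_rot: [-3.141, -0.0, 1.296]
wrist_force: [-3.0, 2.1, 12.0]
grip_width: 0.0002
```

apply_moves(xyz=[[0,0,-0.4],[0,0,-1],[0.3,0,-1]], dr=[[0,0,0],[0,0,0],[0,0,0]], claw=[0.75,0.75,0.75])

```text
time: 7.55
ee_pos: [0.5664, -0.0526, 0.1856]
eef_rot: [3.136, -0.001, 1.292]
wrist_force: [0.2, 1.2, -0.9]
grip_width: 0.0216
```

apply_moves(xyz=[[0.3,0,-0.4],[0.3,0,-0.4],[0.3,0,-0.4]], dr=[[0,0,0],[0,0,0],[0,0,0]], claw=[0.65,0.65,0.65])

```text
time: 7.92
ee_pos: [0.5724, -0.0299, 0.2173]
eef_rot: [3.137, -0.001, 1.291]
wrist_force: [-0.4, -0.7, -0.3]
grip_width: 0.0307
```

```bash
python3 - <<'E'
from h import *
import pickle
p=snap("wrist","w2"); pickle.dump(p,open("w2.pkl","wb")); snap("top","t2")
o=r.get_obs(); print(o["time"],o["ee_pos"],o["eef_rot"],o["grip_width"],o["wrist_force"])
crop("pics/w2.png","pics/c8.png",170,110,170,130,4)
E
```

```text
8.025 [ 0.57207294 -0.0303016   0.21682212] [ 3.13757590e+00 -5.80866393e-04  1.29051216e+00] 0.030984133268829882 [ 0.52941077 -0.70349434  0.21878459]
```

View pics/w2.png

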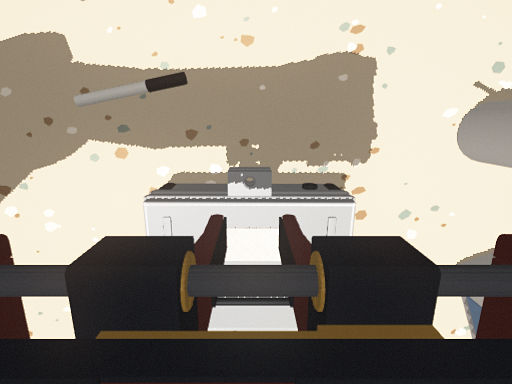

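View pics/c8.png

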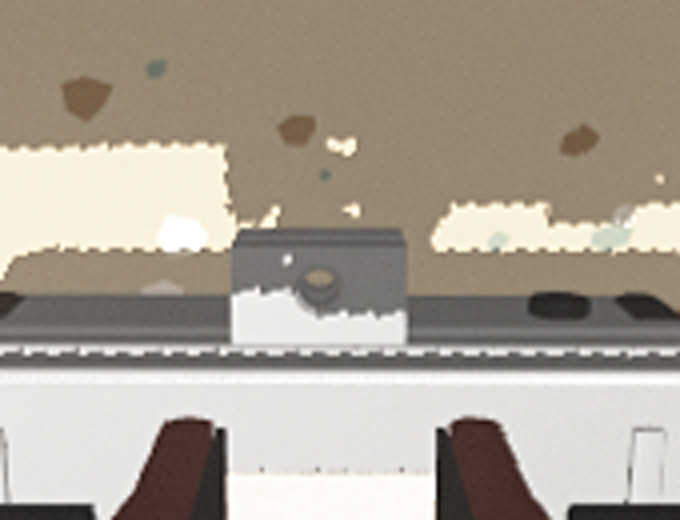

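The lid is shut on its gasket and the lug hole shows at about (249.5,181).

```bash
python3 - <<'E'
from h import *
import pickle
np.set_printoptions(precision=4,suppress=True)
p=pickle.load(open("w2.pkl","rb"))
print("hole",onz(p,(249.4,181.1),.076))
a=onz(p,(170+231/4,110+240/4),.076);b=onz(p,(170+407/4,110+240/4),.076);print(a,b,np.linalg.norm(a-b),(a+b)/2,np.degrees(np.arctan2(*(b-a)[1::-1])))
# case front edge of lid top (dashed line) crop y 352 left/right extremes in full image ~(146,199),(353,200)
a=onz(p,(145,199.5),.088);b=onz(p,(354,200),.088);print(np.linalg.norm(a-b),np.degrees(np.arctan2(*(b-a)[1::-1])),(a+b)/2)
crop("pics/t2.png","pics/c9.png",250,105,110,115,5)
E
```

```text
hole [ 0.5719 -0.024   0.076 ]
[ 0.5544 -0.0072  0.076 ] [ 0.5964 -0.0193  0.076 ] 0.043723319064501984 [ 0.5754 -0.0133  0.076 ] -15.997331657832557
0.20400341693147822 -16.16313868148056 [ 0.5678 -0.0395  0.088 ]
```

View pics/c9.png

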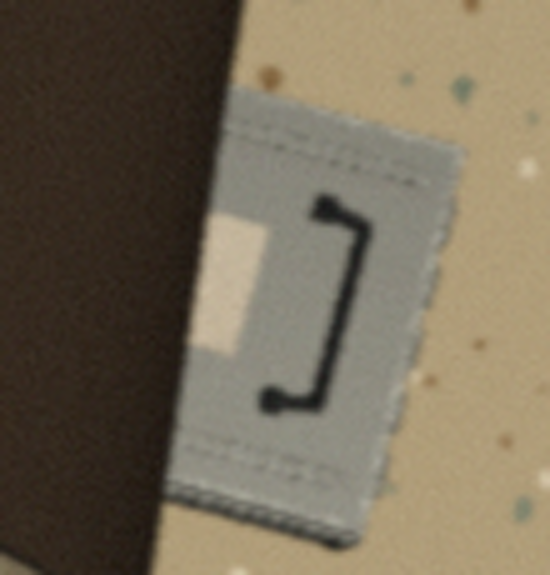

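apply_moves(xyz=[[0.5,-0.07,0],[1,-0.15,0]], dr=[[0,0,0],[0,0,0]], claw=[0.62,0.62])

```text
time: 8.28
ee_pos: [0.5823, 0.0493, 0.216]
eef_rot: [3.139, 0.0, 1.288]
wrist_force: [-0.4, 0.3, 1.0]
grip_width: 0.0335
```

apply_moves(xyz=[[0.5,-0.07,0],[1,-0.15,0]], dr=[[0,0,0],[0,0,0]], claw=[0.62,0.62])

```text
time: 8.52
ee_pos: [0.5929, 0.1297, 0.2149]
eef_rot: [3.14, 0.002, 1.286]
wrist_force: [0.3, 0.4, -0.8]
grip_width: 0.0335
```

apply_moves(xyz=[[0.5,-0.07,0],[1,-0.15,0],[1,-0.15,0],[1,-0.15,0]], dr=[[0,0,0],[0,0,0],[0,0,0],[0,0,0]], claw=[0.62,0.62,0.62,0.62])

```text
time: 9.02
ee_pos: [0.6037, 0.2082, 0.214]
eef_rot: [3.14, 0.003, 1.285]
wrist_force: [-0.2, -0.3, -0.2]
grip_width: 0.0333
```

```bash
python3 - <<'E'
from h import *
import pickle
o=r.get_obs(); p=snap("wrist","w3"); pickle.dump(p,open("w3.pkl","wb")); print(o["time"],o["ee_pos"],o["eef_rot"],o["grip_width"]); o=r.get_obs(); print(o["ee_pos"])
crop("pics/w3.png","pics/c10.png",120,90,190,140,4)
E
```

```text
9.025 [0.60365152 0.20819148 0.21397094] [3.1403719  0.00344369 1.28484178] 0.03333772031176347
[0.60387803 0.20774107 0.21433328]
```

View pics/c10.png

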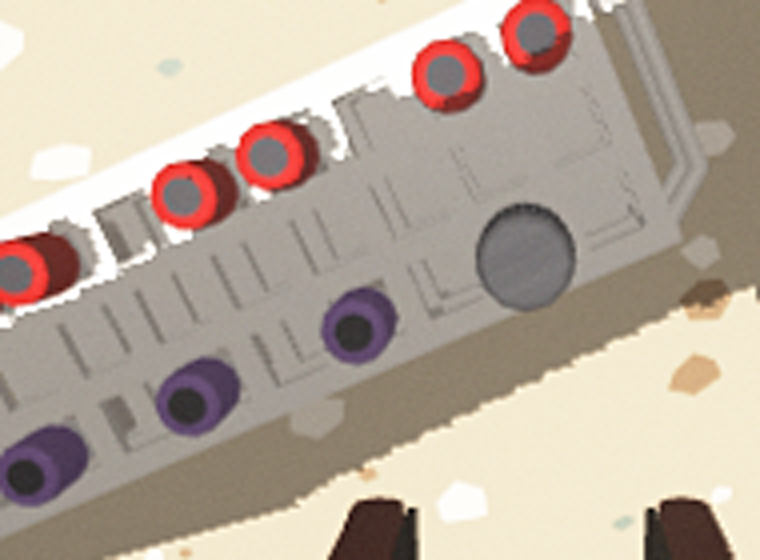

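```bash
python3 - <<'E'
from h import *
import pickle
np.set_printoptions(precision=4,suppress=True)
p=pickle.load(open("w3.pkl","rb"))
k=onz(p,(251.4,154.7),.102); print(k)
a=onz(p,(120+477/4,154.7),.102);b=onz(p,(120+575/4,154.7),.102);print(np.linalg.norm(a-b))
for q in [(352,333),(186,406),(25,477)]: print(onz(p,(120+q[0]/4,90+q[1]/4),.091))
E
```

```text
[0.613  0.2419 0.102 ]
0.02157298878897115
[0.5688 0.2354 0.091 ]
[0.5256 0.2298 0.091 ]
[0.4823 0.2242 0.091 ]
```

apply_moves(xyz=[[0.3,-0.01,0],[0.44,-0.01,0],[0.44,-0.01,0.3],[0.44,-0.01,0.7],[0.44,-0.01,1],[0.44,-0.01,1],[0.44,-0.01,1]], dr=[[0,0,0],[0,0,0],[0,0,0],[0,0,0],[0,0,0],[0,0,0],[0,0,0]], claw=[0.62,0.62,0.62,0.62,0.62,0.62,0.62])

```text
time: 9.95
ee_pos: [0.6137, 0.2419, 0.1351]
eef_rot: [3.139, 0.002, 1.284]
wrist_force: [0.3, 0.0, -0.2]
grip_width: 0.033
```

apply_moves(xyz=[[0,0,0.15],[0,0,0.3],[0,0,0.45],[0,0,0.59],[0,0,0.59],[0,0,0.59]], dr=[[0,0,0],[0,0,0],[0,0,0],[0,0,0],[0,0,0],[0,0,0]], claw=[0.62,0.62,0.62,0.62,0.62,0.62])

```text
time: 10.7
ee_pos: [0.614, 0.2417, 0.088]
eef_rot: [3.139, 0.002, 1.284]
wrist_force: [0.1, -0.7, -0.0]
grip_width: 0.0331
```

```bash
python3 - <<'E'
from h import *
snap("scene","s4"); crop("pics/s4.png","pics/c11.png",310,120,120,130,5)
o=r.get_obs(); print(o["time"],o["ee_pos"],o["eef_rot"],o["wrist_force"])
E
```

```text
10.75 [0.61413671 0.24179673 0.08829293] [3.13858802e+00 2.00791578e-03 1.28405748e+00] [-0.34912605  0.29150318 -0.52462148]
```

View pics/c11.png

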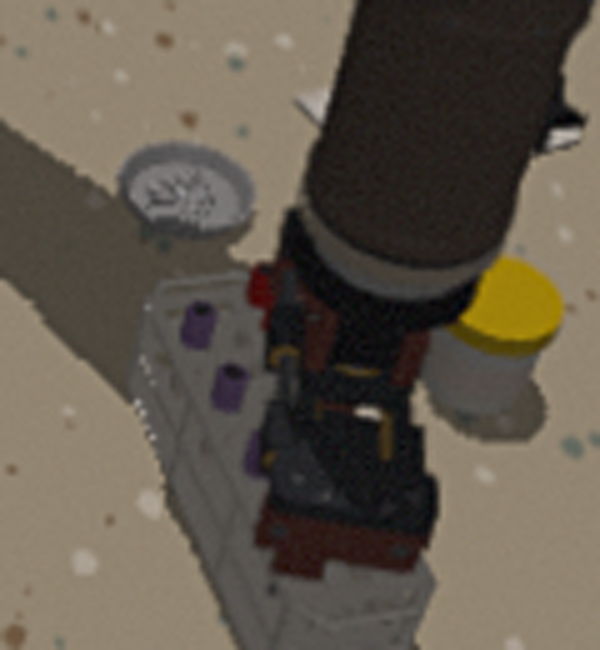

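The gripper straddles the knob and the purple tubes are undisturbed. I'll close now.

apply_moves(xyz=[[0,0,0],[0,0,0],[0,0,0],[0,0,0]], dr=[[0,0,0],[0,0,0],[0,0,0],[0,0,0]], claw=[1,1,1,1], squeeze=45)

```text
time: 11.25
ee_pos: [0.6144, 0.2419, 0.0887]
eef_rot: [3.138, 0.001, 1.284]
wrist_force: [-0.8, -0.2, 3.1]
grip_width: 0.0209
```

apply_moves(xyz=[[0,0,-0.15],[0,0,-0.35],[0,0,-0.6],[0,0,-0.85],[0,0,-1],[0,0,-1]], dr=[[0,0,0],[0,0,0],[0,0,0],[0,0,0],[0,0,0],[0,0,0]], claw=[1,1,1,1,1,1])

```text
time: 12.0
ee_pos: [0.6147, 0.2423, 0.1701]
eef_rot: [3.137, -0.0, 1.284]
wrist_force: [0.2, -0.8, -0.5]
grip_width: 0.0216
```

```bash
python3 - <<'E'
from h import *
snap("scene","s5"); crop("pics/s5.png","pics/c12.png",310,100,120,150,5)
o=r.get_obs(); print(o["time"],o["ee_pos"],o["eef_rot"],o["wrist_force"],o["grip_width"])
E
```

```text
12.05 [0.61417384 0.24220133 0.16905687] [3.13783372e+00 9.43518819e-04 1.28411684e+00] [ 0.16721764 -0.33743107 -0.2604236 ] 0.020988742529990875
```

View pics/c12.png

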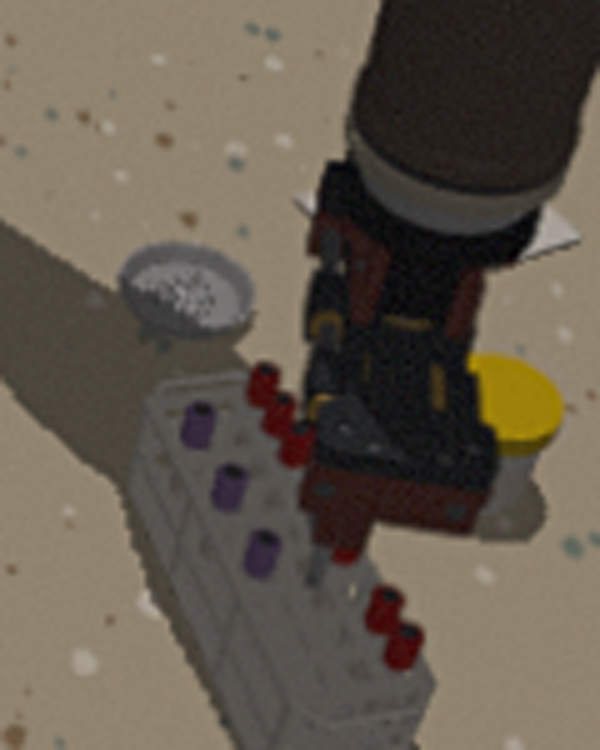

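apply_moves(xyz=[[-0.5,0.06,0],[-1,0.13,0]], dr=[[0,0,0],[0,0,0]], claw=[1,1])

```text
time: 12.3
ee_pos: [0.6007, 0.1619, 0.1681]
eef_rot: [3.139, 0.002, 1.286]
wrist_force: [-0.2, -0.0, -0.9]
grip_width: 0.0213
```

apply_moves(xyz=[[-0.5,0.06,0],[-1,0.13,0]], dr=[[0,0,0],[0,0,0]], claw=[1,1])

```text
time: 12.55
ee_pos: [0.5872, 0.0809, 0.1673]
eef_rot: [3.14, 0.003, 1.286]
wrist_force: [0.3, -0.0, -1.1]
grip_width: 0.0207
```

apply_moves(xyz=[[-0.5,0.06,0],[-1,0.13,0],[-1,0.13,0]], dr=[[0,0,0],[0,0,0],[0,0,0]], claw=[1,1,1])

```text
time: 12.92
ee_pos: [0.5736, -0.0029, 0.1671]
eef_rot: [3.141, 0.005, 1.28]
wrist_force: [-0.6, 0.2, -0.7]
grip_width: 0.0214
```

apply_moves(xyz=[[-0.2,0.05,0],[-0.26,0.055,0.1],[-0.26,0.055,0.12],[-0.26,0.055,0.12],[-0.26,0.055,0.12]], dr=[[0,0,0],[0,0,0],[0,0,0],[0,0,0],[0,0,0]], claw=[1,1,1,1,1])

```text
time: 13.55
ee_pos: [0.572, -0.0235, 0.1576]
eef_rot: [3.141, 0.005, 1.281]
wrist_force: [-0.4, 0.0, 0.0]
grip_width: 0.0214
```

```bash
python3 - <<'E'
from h import *
import pickle
snap("scene","s6"); crop("pics/s6.png","pics/c13.png",215,170,70,80,8)
p=snap("wrist","w4");pickle.dump(p,open("w4.pkl","wb"))
o=r.get_obs(); print(o["time"],o["ee_pos"],o["eef_rot"],o["wrist_force"],o["grip_width"])
crop("pics/w4.png","pics/c14.png",170,110,170,170,4)
S=r.camera_params("scene"); print(proj(S,[[.5718,-.0242,.076],[.5718,-.0242,.06],o["ee_pos"]-[0,0,.0625]]))
E
```

```text
13.65 [ 0.57199199 -0.0237271   0.1576909 ] [3.14096424 0.00486386 1.28058993] [-0.58941857  0.4514657  -0.26630339] 0.021088242649467986
[[252.66276647 216.78837522]
 [252.67953509 221.24699814]
 [252.8545956  211.34234542]]
```

View pics/c13.png

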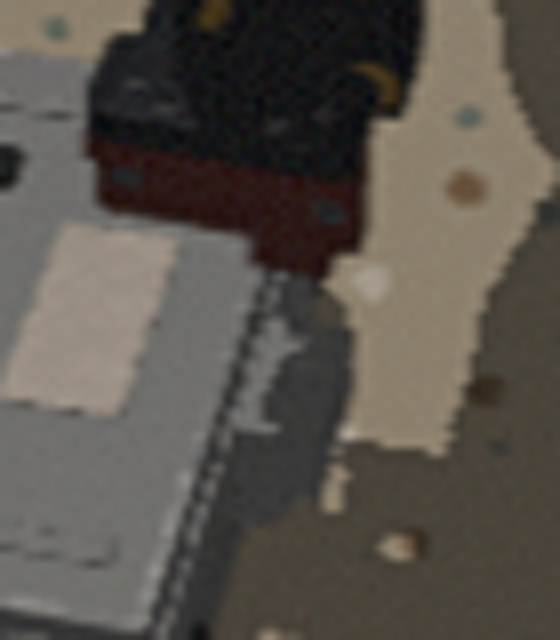

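View pics/c14.png

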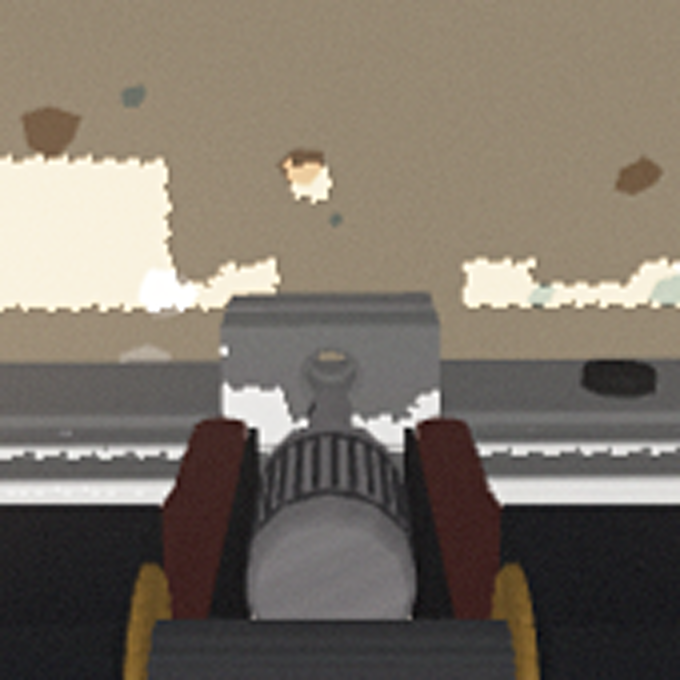

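```bash
python3 - <<'E'
from h import *
import pickle
np.set_printoptions(precision=4,suppress=True)
p=pickle.load(open("w4.pkl","rb")); e=np.array([.5720,-.0237,.1577])
print((proj(p,[[.5718,-.0242,.076],e-[0,0,.0625],e-[0,0,.0225]])-[170,110])*4+1.5)
u=lambda x,y:((x+.5)/4-.5+170,(y+.5)/4-.5+110)
print("hole",onz(p,u(330,370),.076)); print("tip?",onz(p,u(329.5,386),.0952))
crop("pics/w4.png","pics/c15.png",215,185,80,60,10)
E
```

```text
[[329.7492 373.8123]
 [329.8573 400.2799]
 [329.4884 480.1417]]
hole [ 0.5721 -0.0234  0.076 ]
tip? [ 0.5727 -0.021   0.0952]
```

View pics/c15.png

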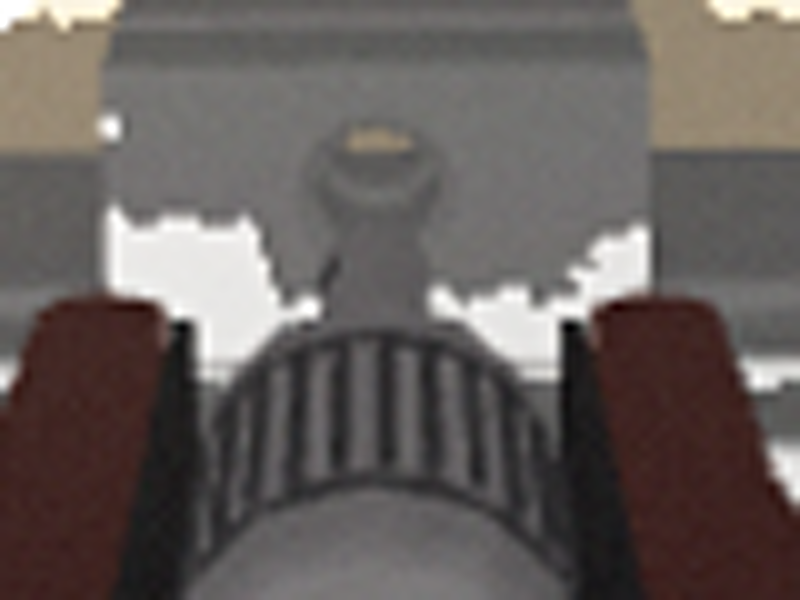

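apply_moves(xyz=[[0,0,0.06],[0,0,0.12],[0,0,0.18],[0,0,0.23],[0,0,0.28],[0,0,0.28]], dr=[[0,0,0],[0,0,0],[0,0,0],[0,0,0],[0,0,0],[0,0,0]], claw=[1,1,1,1,1,1])

```text
time: 14.4
ee_pos: [0.5718, -0.0239, 0.1349]
eef_rot: [3.141, 0.005, 1.281]
wrist_force: [0.1, -0.2, -0.7]
grip_width: 0.0211
```

```bash
python3 - <<'E'
from h import *
import pickle
p=snap("wrist","w5");pickle.dump(p,open("w5.pkl","wb"))
o=r.get_obs(); print(o["time"],o["ee_pos"],o["eef_rot"],o["wrist_force"],o["grip_width"])
crop("pics/w5.png","pics/c16.png",205,165,100,80,8)
E
```

```text
14.45 [ 0.57193709 -0.02387169  0.13516093] [3.14117461 0.00499451 1.28048322] [-7.87940582e-01 -7.10898511e-04 -1.43821424e-01] 0.021054003777698886
```

View pics/c16.png

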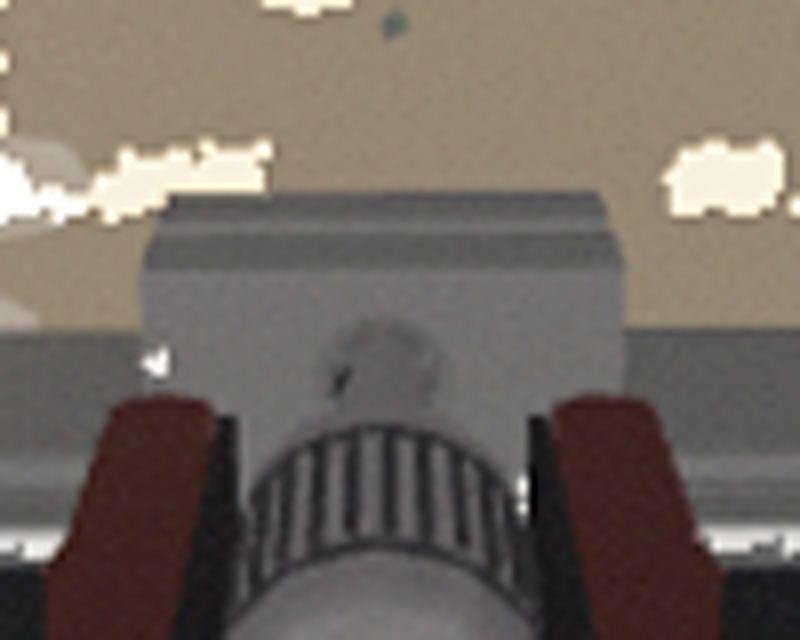

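apply_moves(xyz=[[0,0,0.04],[0,0,0.08],[0,0,0.12],[0,0,0.16],[0,0,0.2],[0,0,0.25],[0,0,0.25]], dr=[[0,0,0],[0,0,0],[0,0,0],[0,0,0],[0,0,0],[0,0,0],[0,0,0]], claw=[1,1,1,1,1,1,1])

```text
time: 15.32
ee_pos: [0.5717, -0.024, 0.1148]
eef_rot: [-3.141, 0.005, 1.28]
wrist_force: [0.4, 0.2, -0.4]
grip_width: 0.0215
```

apply_moves(xyz=[[0,0,0.05],[0,0,0.1],[0,0,0.15],[0,0,0.19],[0,0,0.19]], dr=[[0,0,0],[0,0,0],[0,0,0],[0,0,0],[0,0,0]], claw=[1,1,1,1,1], squeeze=55)

```text
time: 15.95
ee_pos: [0.5715, -0.0241, 0.0993]
eef_rot: [-3.141, 0.005, 1.28]
wrist_force: [0.4, -0.3, -0.1]
grip_width: 0.0212
```

Free so far. Next I'll press down gradually.

apply_moves(xyz=[[0,0,0.02],[0,0,0.035],[0,0,0.05],[0,0,0.05],[0,0,0.05]], dr=[[0,0,0],[0,0,0],[0,0,0],[0,0,0],[0,0,0]], claw=[1,1,1,1,1])

```text
time: 16.58
ee_pos: [0.5718, -0.024, 0.0959]
eef_rot: [3.142, 0.005, 1.28]
wrist_force: [-2.1, 1.0, 6.5]
grip_width: 0.021
```

apply_moves(xyz=[[0,0,0.015],[0,0,0.03],[0,0,0.04],[0,0,0.04],[0,0,0.04]], dr=[[0,0,0],[0,0,0],[0,0,0],[0,0,0],[0,0,0]], claw=[1,1,1,1,1])

```text
time: 17.2
ee_pos: [0.5721, -0.0238, 0.0939]
eef_rot: [3.141, 0.004, 1.28]
wrist_force: [-3.8, 0.3, 12.8]
grip_width: 0.0211
```

apply_moves(xyz=[[0,0,0.02],[0,0,0.035],[0,0,0.05],[0,0,0.05],[0,0,0.05]], dr=[[0,0,0],[0,0,0],[0,0,0],[0,0,0],[0,0,0]], claw=[1,1,1,1,1])

```text
time: 17.82
ee_pos: [0.5726, -0.0239, 0.093]
eef_rot: [3.14, 0.002, 1.28]
wrist_force: [-9.8, 1.1, 30.0]
grip_width: 0.0209
```

```bash
python3 - <<'E'
from h import *
import pickle
p=snap("wrist","w6");pickle.dump(p,open("w6.pkl","wb")); snap("scene","s7")
o=r.get_obs(); print(o["time"],o["ee_pos"],o["eef_rot"],o["wrist_force"],o["grip_width"])
crop("pics/w6.png","pics/c17.png",190,165,130,100,6); crop("pics/s7.png","pics/c18.png",215,170,80,90,7)
E
```

```text
17.925 [ 0.57259741 -0.02391719  0.092957  ] [3.13980896e+00 1.60990767e-03 1.27999120e+00] [-8.37770651  1.6929343  30.28419641] 0.02140697996141608
```

View pics/c17.png

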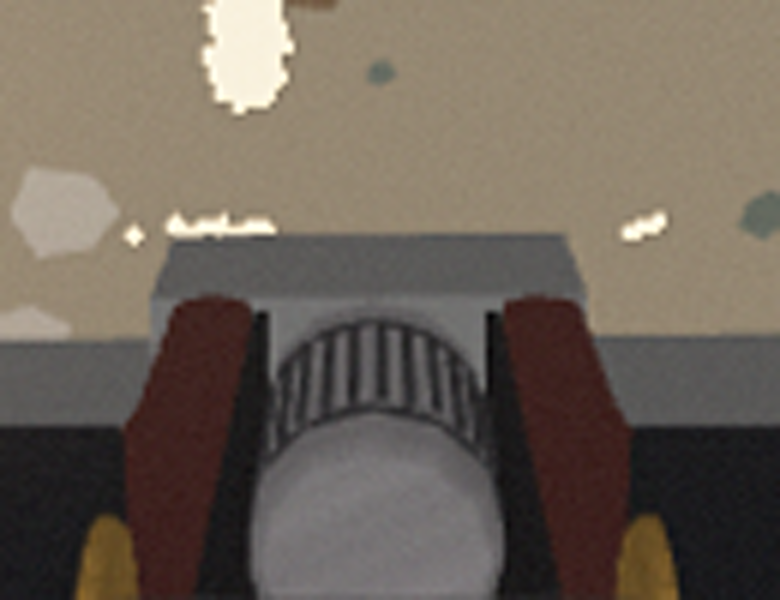

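View pics/c18.png

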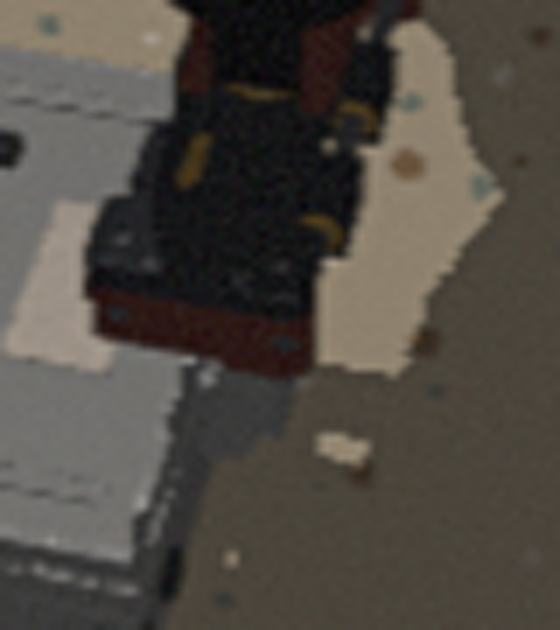

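apply_moves(xyz=[[0,0,0.005],[0,0,0.005],[0,0,0.005],[0,0,0.005]], dr=[[0,0,0],[0,0,0],[0,0,0],[0,0,0]], claw=[1,1,1,1])

```text
time: 18.42
ee_pos: [0.5723, -0.0239, 0.0939]
eef_rot: [3.14, 0.001, 1.28]
wrist_force: [-6.1, 0.8, 15.9]
grip_width: 0.021
```

```bash
python3 - <<'E'
from h import *
snap("top","t7")
o=r.get_obs(); print(o["time"],o["ee_pos"],o["eef_rot"],o["wrist_force"],o["grip_width"])
E
```

```text
18.475 [ 0.57227599 -0.02392606  0.09386237] [3.14037078e+00 8.03015495e-04 1.27976824e+00] [-6.64270968  1.09472856 16.30735614] 0.020905163936111703
```

View pics/t7.png

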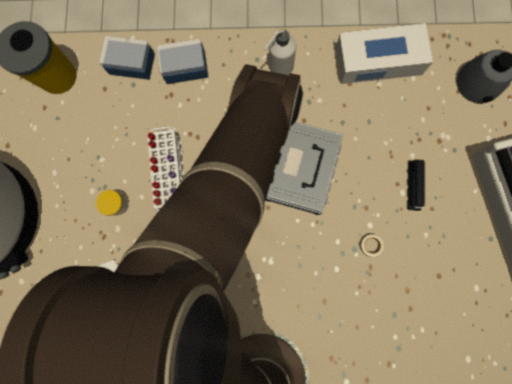

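Re-basing the target relaxed the push to 16 N, so I'll restore a firmer one.

apply_moves(xyz=[[0,0,0.025],[0,0,0.04],[0,0,0.04],[0,0,0.04]], dr=[[0,0,0],[0,0,0],[0,0,0],[0,0,0]], claw=[1,1,1,1])

```text
time: 18.98
ee_pos: [0.5725, -0.0239, 0.0932]
eef_rot: [3.14, -0.001, 1.279]
wrist_force: [-8.4, 1.1, 26.4]
grip_width: 0.0215
```

```bash
python3 - <<'E'
from h import *
import pickle
p=snap("wrist","w8")
o=r.get_obs(); print(o["time"],o["ee_pos"],o["eef_rot"],o["wrist_force"],o["grip_width"])
crop("pics/w8.png","pics/c19.png",190,165,130,100,6)
E
```

```text
19.025 [ 0.57251957 -0.02393689  0.09319873] [ 3.13979560e+00 -9.64873456e-04  1.27948375e+00] [-8.64968738  0.0286052  26.10622966] 0.02095166556117867
```

View pics/c19.png

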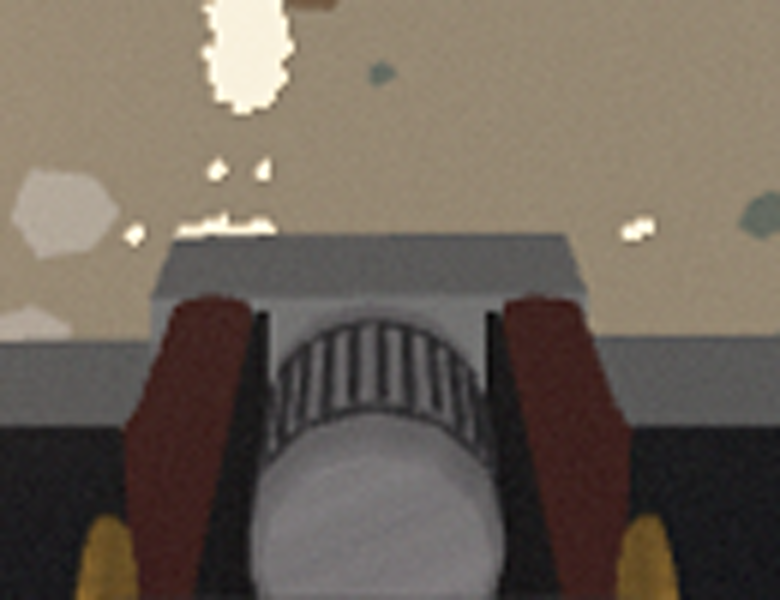

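The lugs are flush with no gap line, the knob sits on the lug, and the push is a steady 26 N.

```bash
python3 - <<'E'
from h import *
r.sign_off()
o=r.get_obs(); print(o["time"],o["ee_pos"],o["wrist_force"],o["grip_width"])
E
```

```text
the job is handed in; nothing more can be done
the job is handed in; nothing more can be done
```

I closed the case lid onto its gasket and took the pin out of the rack. I then put it through both lugs and pressed its knob down until the lugs met. The job is handed in at about 19 s with the gripper still holding and pressing; sign-off gave no verdict.

**Lid and pin:** in the last wrist picture the two lugs showed as one flush face, with the knob seated on the upper lug. The pin went through both lugs with almost no force. I worked out the tip at about 29 mm below the lower lug's upper face from the TCP height and did not see it directly.

**Push and grip:** the last push was a steady 26 N, more than twice the roughly 11 N the gasket needs. The grip was set to 55 N, with the jaws 21 mm apart on the 22 mm knob and the tool tilted less than 0.01 rad.

**Checks that disagreed:**
- An earlier hold had dropped to 16 N because a repeated move re-set the target, so I pushed again before handing in.
- The TCP ended about 1 mm lower than I worked out for a seated knob, which is within the calibration error or a slight slip in the grip.
- There is a sideways force of about 8 N on the tool, but its position stayed within 1 mm of the measured hole.

**Rest of the bench:** in the last top picture the jar, tape and stapler looked unmoved. The arm hid the marker and part of the rack. The tubes looked undisturbed in the scene picture taken right after the pin came out.

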